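# Start the steam generator for linen

### The job

Get the steam generator ready for linen: shut its filler lid flat first, because it must not build full pressure with the filler open. Then push the black knob in against its spring, turn it clockwise past the safety catch until its pointer stands at the three-dot mark, and let it spring back out. Leave the iron, the spray can and the white bottle standing where they are.

Things in the scene. Friction and masses are not known exactly. Their poses are not given: they have to be found in the camera images.
- steam_station: white steam generator, 220 mm deep (x) x 240 wide (y) x 131 high, fixed on the worktop. Origin: centre of its underside; x points to its back, y to its left seen from its front, z up; its front is turned to the robot's left. Its front half is a dark grey panel sloping 35 degrees, 50 mm high in front, 131 behind; the flat top carries the filler lid.
- panel: dark grey control panel, 124 x 208 mm: black knob in the middle, pressure gauge to the left, rocker switch to the right (leave both). Origin: where the knob's axis meets the panel, 2 mm under its face; x points up the slope, y left, z out of the panel, 35 degrees from vertical, leaning to the station's front. White marks round the knob: one dot, two dots, three dots, clockwise.
- dial_grip (a point): middle of the knob's grip bar, on the axis. z out of the panel, x along the bar to the pointer end, y across; turns and sinks with the knob. Bar 60 mm long (x), 16 wide (y), 24 high (12 either side of the point in z). It stands on a round skirt, 65 mm diameter, face 12 mm below the point; fingertips may press on it. Panel face 28 mm below the point with the knob out.
- dial (a joint): turn of the knob, rad, growing clockwise as seen facing the panel. 0: one-dot mark, pointer 0.675 left of straight up the panel; 0.6: two dots; 1.35: three dots; ends at 1.6. Starts at 0 to 0.6. With the knob out the safety catch stops it at about 0.75 from below and 1.15 from above. Friction of 0.06 N m holds it where it is left.
- dial_press (a joint): how far the knob is pushed in along its axis, m: 0 out, 0.008 fully in. Spring: 5 N to start, 12 N fully in. The catch is cleared from about 0.006; if let go under the catch's tooth the knob stays caught in.
- catch: safety catch: bent steel tab fixed on the panel between the two-dot and three-dot marks (at dial 0.95), rising 17 mm off the panel, 33 to 45 mm from the knob's axis. Its tooth overhangs the rim of the skirt and stops a nose there (at the pointer end, 40 mm from the axis); pushed in, the nose passes beneath. Origin as the panel's; x points to the tab.
- filler_lid (a joint): opening of the white filler lid, rad: 0 shut and level, growing as its front edge rises; starts at 0.45 to 0.85 and stays where it is left (stiff hinge, about 0.1 N m). Plate 84 mm (forward of its hinge) x 110 x 7 mm, with a small lip on the front edge.
- filler_lid_hinge (a point): middle of the lid's hinge axis, which runs along the station's y, at the back of the flat top, 136 mm above the worktop. The frame turns with the lid: x in the lid's plane, away from the free edge; z out of its upper face, which lies 5 mm above the axis.
- filler_lid_edge (a point): on the lid's upper face, in the middle, 80 mm from the hinge axis, near the free front edge.
- iron: steam iron standing on its heel, 158 x 157 x 247 mm, loose, further left on the worktop. Origin: centre of its underside.
- starch_can: red spray can, 59 mm diameter, 198 mm high, loose, behind the station. Origin: centre of its underside.
- gel_bottle: white bottle with a red cap, 43 x 50 x 164 mm, loose, behind the station, beside the spray can. Origin: centre of its underside.

How it is judged:
On the way, in this order (a step that is already met when the one before it is completed fails the run):
1. the filler lid is shut, before the knob passes the catch (value of joint filler_lid below 0.06 rad), for 0.2 s.
2. the knob is turned past the safety catch (value of joint dial above 1.12 rad), for 0.1 s.
At the end, for the whole second after the job is handed in: The filler lid is shut (within 0.06 rad of level), the knob's pointer is within 0.18 rad (10 degrees) of the three-dot mark, and the knob has sprung back out (within 1.5 mm) (value of joint filler_lid below 0.06 rad and value of joint dial between 1.17 and 1.53 rad and value of joint dial_press below 0.0015 m); the robot touches nothing.
It fails at once if the iron, the spray can or the white bottle is shifted by more than 30 mm or tipped (distance of any of iron, starch_can, gel_bottle from where it was at the start of the episode above 0.03 m or angle between any of iron, starch_can, gel_bottle's own z axis and vertical above 0.35 rad).
It also fails if it takes over 48 s, if anything falls off the work surface, if the arm or the gripper's body presses on something with over 40 N, if the wrist force passes 120 N, or if a joint passes its speed limit or range.

### The arm

A 7-joint arm with a two-finger parallel gripper is mounted at the origin on a cart in front of the work surface, level with it; the furniture and walls round the work are solid. World frame = base frame: x ahead of the robot, y to its left, z up, the work surface at z = 0. Lengths are in m, angles in rad, forces in N, time in s.
With the tool pointing down it reaches from about 0.4 to 0.85 m from the base axis. Payload 10.4 kg.
Tool frame: the origin (TCP) lies at the very end of the fingers, on their centre line; the grasp point (between the pads) lies 19 mm behind it; z points along the fingers, y is the line along which they close (so a half turn about z gives the same grasp; the last joint's range is limited). The gripper opens to 85 mm and grips with 20 to 120 N. Pads are 22 mm wide; open, the fingers measure 114 mm over their backs; the gripper's body (76 mm by 85 mm) begins 54 mm behind the grasp point. The pads swing forward as they close: fully open they stand 13 mm farther back than shut.
Start: joints at [-1.293, 0.332, -0.065, 1.46, 0.022, 1.35, -0.088], TCP at [0.185, 0.597, 0.231] pointing down, gripper open.
Joint ranges: [-2.6, 2.6], [-0.5, 2.12], [-1.47, 1.34], [0.16, 2.42], [-1.27, 4.41], [0.06, 2.06], [-2.6, 2.6]. Speed limits (rad/s): [2.22, 2.22, 2.79, 2.79, 3.14, 3.14, 3.14].

### API

Orientations are given as a unit quaternion [x, y, z, w].
In Python, from workcell import manip, optics gives the robot as it stands.
- The arm moves only by the tool jog_arm, never from a script. Its arguments are lists of equal length, an entry for each row: "dr": the turn, a rotation vector about the tool's x, y, z normalised to -1 to 1, where 1 is 4 degrees, a list of three; "translation": the shift along the tool's x, y, z normalised to -1 to 1, where 1 is 0.025 m, a list of three; "jaw": the opening, from 0 (shut) to 1 (fully open). A call has 1 to 10 rows; each row shifts and turns the commanded pose from where the row before left it, along the tool's axes as they then stand; what a row does not reach is not made up. A row lasts 1/10 s, in which the tool goes at most 50 mm and 8.59 degrees, less where a joint would pass 70% of its speed; a pose out of reach is approached as far as the arm can. A call with a number of a shift or a turn outside -1 to 1 is refused whole. A call with a gripper value outside its range is refused whole. The fingers move at their own pace and stop on an object; "squeeze" is the grip in N (left out, the last holds). Time passes only in rows, so rows that do not move let the fingers close. It gives the time, the measured TCP pose, the force, the opening and the grip force at its end, in the units of the state.
- manip.get_obs(): the state, without advancing time (a new reading comes with each control period).
- optics.camera(name): name is "scene" or "top" or "wrist"; returns a dict with "color" (400x640x3 uint8, red, green, blue), "mtx" (3x3 intrinsics, pixels), "R" (3x3) and "t" (3): a world point X has camera coordinates R X + t. Camera axes: x right, y down, z forward; pixel columns grow to the right and rows downward; lengths in m; the calibration is good to about 2 mm. A picture is of the moment at which its call begins. There is no depth.
- manip.hand_in(): hands the job in; it is judged then, once.
The state is a dict: "clock": time; "joint_pos": joint angles; "joint_velocities": joint speeds; "tau": joint torques, N m; "position": TCP position; "ee_rot": TCP orientation; "ft_force": force on the tool from outside, world axes, zero at the start; "torque": the same for the moment, N m; "grip_width": opening from 0.0 (shut) to 1.0 (fully open); "grasp_force": force on a finger pad.
Only numpy, scipy, OpenCV 4.12 (cv2) and the standard library are available. Lean on these libraries where they do the work, as an engineer would, in place of code of your own. Each camera call takes 0.05 s, during which the arm holds its last target. There are 200 camera calls.

## Working session

There is one attempt and no reset: what is moved stays moved. The work goes in short steps, Python scripts to look and compute and a tool call to move; the robot and the scene stay as the last step left them, time stands still between calls to the robot, and variables do not carry over. Pictures are saved under pics/ and viewed, at most 10 in all, crops included, and the job is handed in when it is done.

Besides the shell and the picture viewer there is one more tool, called after "Request:" by a JSON object that holds its "api" and its "payload". jog_arm: Moves the arm, as the interface text tells. Scaled input: -1 to 1 covers 0.025 m each way for a shift and 4 degrees each way for a turn. Its arguments: {"type":"object","properties":{"dr":{"type":"array","items":{"type":"array","items":{"type":"number"}}},"translation":{"type":"array","items":{"type":"array","items":{"type":"number"}}},"jaw":{"type":"array","items":{"type":"number"}},"squeeze":{"type":"number"}},"required":["dr","translation","jaw"]}

```bash
mkdir -p pics; ls; python3 - <<'E'
from workcell import manip, optics
import cv2, numpy as np
print(manip.get_obs())
ims=[]
for n in ["scene","top","wrist"]:
    c=optics.camera(n); np.savez(f"pics/{n}0.npz",**c); cv2.imwrite(f"pics/{n}0.png",c["color"][:,:,::-1])
    print(n,c["mtx"].round(1).tolist(),c["R"].round(3).tolist(),c["t"].round(3).tolist())
E
```

```text
pics
{'clock': 0.0, 'joint_pos': array([-1.29260171,  0.3328657 , -0.06468356,  1.46095352,  0.02165369,
        1.34988641, -0.08850331]), 'joint_velocities': array([-5.89041981e-04, -1.18012401e-06,  5.22311540e-04, -8.65735986e-04,
       -2.33541296e-03,  2.44269685e-04, -5.42409450e-04]), 'tau': array([-5.37569758e-04, -6.25454450e+01,  4.90360893e-02, -3.91583061e+01,
        1.61540264e-02,  1.00610053e-02,  2.83688780e-05]), 'position': array([0.18509518, 0.59657062, 0.23051393]), 'ee_rot': array([ 1.49823915e-01,  9.88712442e-01, -7.06882386e-04, -4.46613292e-05]), 'ft_force': array([0.41929008, 0.75705282, 0.312254  ]), 'torque': array([-0.01981592, -0.03687511, -0.01079867]), 'grasp_force': 0.0, 'grip_width': 1.0007687592432541}
scene [[488.4, 0.0, 315.0], [0.0, 488.4, 201.1], [0.0, 0.0, 1.0]] [[0.628, -0.778, 0.017], [-0.558, -0.465, -0.688], [0.543, 0.423, -0.726]] [-0.182, 0.518, 1.205]
top [[425.8, 0.0, 318.9], [0.0, 425.8, 197.5], [0.0, 0.0, 1.0]] [[0.011, -1.0, 0.026], [-0.981, -0.016, -0.195], [0.195, -0.023, -0.98]] [0.209, 0.595, 1.066]
wrist [[303.4, 0.0, 321.3], [0.0, 303.4, 196.2], [0.0, 0.0, 1.0]] [[0.296, 0.955, -0.002], [0.911, -0.282, 0.3], [0.286, -0.09, -0.954]] [-0.624, -0.039, 0.38]
```

View pics/scene0.png

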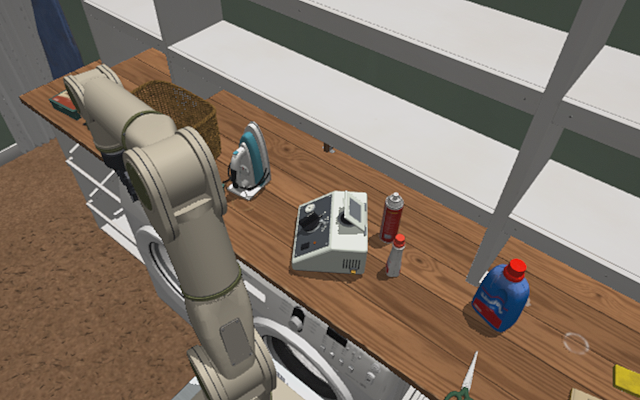

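View pics/top0.png

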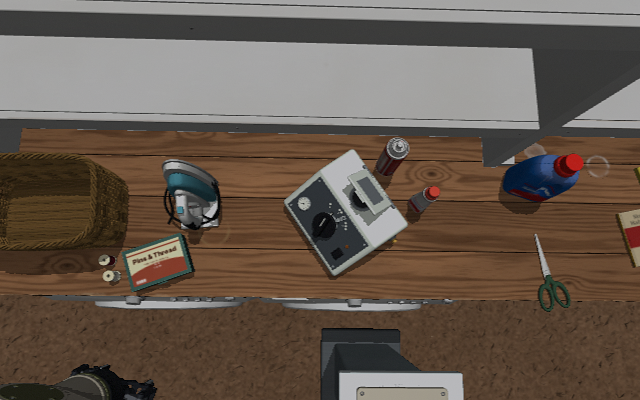

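The station sits at about (345,213) in the top view and (330,235) in the scene view. The lid is half open on its right/back side, the knob is at top (323,227), and the can and bottle stand behind the station.

```bash
python3 - <<'E'
import cv2
a=cv2.imread("pics/top0.png")[140:280,275:415]; b=cv2.imread("pics/scene0.png")[180:280,285:412]
cv2.imwrite("pics/c1.png",cv2.resize(a,None,fx=4.2,fy=4.2,interpolation=cv2.INTER_CUBIC))
cv2.imwrite("pics/c2.png",cv2.resize(b,None,fx=6,fy=6,interpolation=cv2.INTER_CUBIC))
E
```

```text
(no output)
```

View pics/c1.png

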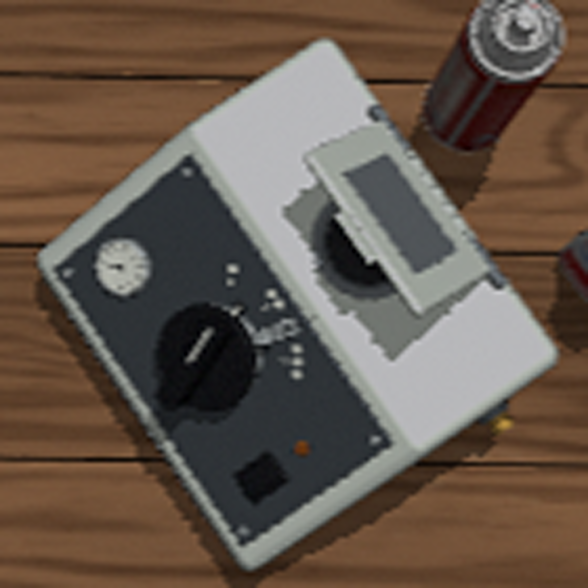

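View pics/c2.png

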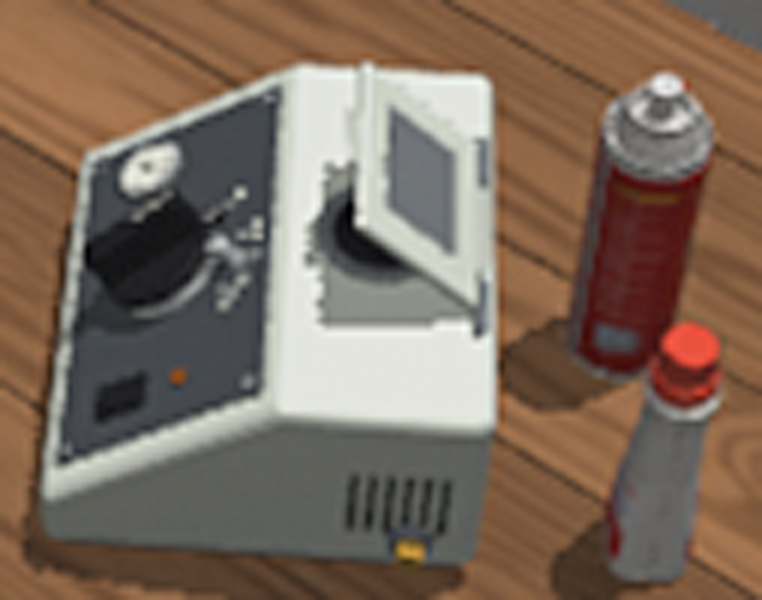

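```bash
cat > h.py <<'E'
import numpy as np, cv2
from scipy.optimize import least_squares
from scipy.spatial.transform import Rotation as Rn
def load(n): return dict(np.load(f"pics/{n}.npz"))
def proj(c,X):
    p=(np.asarray(X)@c["R"].T+c["t"])@c["mtx"].T
    return p[...,:2]/p[...,2:]
def tri(cs,uv):
    A=[]
    for c,(u,v) in zip(cs,uv):
        P=c["mtx"]@np.c_[c["R"],c["t"]]; A+=[u*P[2]-P[0],v*P[2]-P[1]]
    x=np.linalg.svd(np.array(A))[2][-1]; return x[:3]/x[3]
E
cat > m.py <<'E'
from h import *
T,S=load("top0"),load("scene0")
t=lambda *p:np.array(p)/4.2+[275,140]-.4
s=lambda *p:np.array(p)/6+[285,180]-.4
P=dict(BL=((325,42),(490,75)),BR=((556,355),(493,432)),RL=((190,130),(292,66)),RR=((410,452),(278,415)),FL=((42,258),(85,155)),FR=((245,570),(45,500)),
 pUL=((193,155),(285,85)),pUR=((393,440),(262,400)),pLL=((55,268),(88,165)),pLR=((240,548),(60,465)),d1=((232,272),(240,190)),gauge=((123,267),(150,168)),
 lidL=((308,155),(368,65)),lidR=((420,312),(360,215)),lidBR=((495,280),(478,305)))
W={k:tri([T,S],[t(*a),s(*b)]) for k,(a,b) in P.items()}
for k,v in W.items(): print(k,v.round(4))
M=dict(BL=(.11,.12,.131),BR=(.11,-.12,.131),RL=(.0057,.12,.131),RR=(.0057,-.12,.131),FL=(-.11,.12,.05),FR=(-.11,-.12,.05))
th=np.deg2rad(35);ex=np.array([np.cos(th),0,np.sin(th)]);ez=np.array([-np.sin(th),0,np.cos(th)])
def body(q,p): return Rn.from_euler('z',q[2]).apply(p)+[q[0],q[1],0]
K=list(M)
def f(q): 
    o=np.array([-.11+q[3]*np.cos(th),0,.05+q[3]*np.sin(th)])
    B=[M[k] for k in K]+[o+a*ex+b*np.array([0,1,0]) for a,b in((.062,.104),(.062,-.104),(-.062,.104),(-.062,-.104))]
    X=body(q,np.array(B)); n=K+['pUL','pUR','pLL','pLR']
    return np.r_[(proj(T,X)-[t(*P[k][0]) for k in n]).ravel(),(proj(S,X)-[s(*P[k][1]) for k in n]).ravel()]
r=least_squares(f,[*(W['BL']+W['FR'])[:2]/2,-1,.07],loss='soft_l1')
print(r.x.round(4), r.fun.reshape(2,-1,2).round(1).tolist())
q=r.x
for k in W: print(k,(Rn.from_euler('z',-q[2]).apply(W[k]-[q[0],q[1],0])).round(4))
E
python3 m.py
```

```text
BL [0.7052 0.1338 0.1309]
BR [ 0.5179 -0.0006  0.1228]
RL [0.646  0.2168 0.1312]
RR [0.4606 0.0853 0.1223]
FL [0.5821 0.3068 0.0531]
FR [0.3933 0.1762 0.0462]
pUL [0.6331 0.2134 0.1287]
pUR [0.4657 0.0966 0.1203]
pLL [0.575  0.2985 0.0566]
pLR [0.4071 0.1791 0.0582]
d1 [0.5644 0.1894 0.1215]
gauge [0.5722 0.2545 0.0867]
lidL [0.6169 0.1518 0.1961]
lidR [0.5287 0.0919 0.2027]
lidBR [0.5574 0.0393 0.15  ]
[ 0.5496  0.1549 -0.9605  0.0704] [[[1.6, -3.8], [3.2, -0.1], [-0.4, -2.5], [3.4, 1.0], [-2.2, -1.2], [1.2, 0.9], [-0.0, -1.2], [0.8, 0.2], [0.1, -0.4], [1.1, -0.7]], [[-0.2, -0.6], [-0.4, -0.1], [0.1, -1.1], [-1.2, 0.3], [-1.4, -0.8], [-2.2, 0.4], [-1.3, 0.3], [-0.9, -0.6], [-0.2, 0.2], [-1.9, 1.1]]]
BL [0.1065 0.1154 0.1309]
BR [ 0.1092 -0.1151  0.1228]
RL [0.0046 0.1145 0.1312]
RR [ 0.006  -0.1128  0.1223]
FL [-0.1059  0.1137  0.0531]
FR [-0.1069 -0.1159  0.0462]
pUL [-1.000e-04  1.019e-01  1.287e-01]
pUR [-0.0003 -0.1022  0.1203]
pLL [-0.1031  0.1031  0.0566]
pLR [-0.1015 -0.1029  0.0582]
d1 [-0.0198  0.0319  0.1215]
gauge [-0.0686  0.0756  0.0867]
lidL [0.0411 0.0534 0.1961]
lidR [ 0.0397 -0.0532  0.2027]
lidBR [ 0.0992 -0.0598  0.15  ]
```

Request:
{"api": "jog_arm", "payload": {"dr": [[0,0,0],[0,0,0],[0,0,0],[0,0,0],[0,0,0],[0,0,0],[0,0,0],[0,0,0],[0,0,0],[0,0,0]], "translation": [[-0.5,-0.3,-0.8],[-0.96,-0.64,-0.8],[-0.96,-0.64,-0.8],[-0.96,-0.64,-0.6],[-0.96,-0.64,0],[-0.96,-0.64,0],[-0.96,-0.64,0],[-0.96,-0.64,0],[-0.96,-0.64,0],[-0.96,-0.64,0]], "jaw": [0,0,0,0,0,0,0,0,0,0], "squeeze": 40}}

```text
clock: 1.15
position: [0.3591, 0.3834, 0.3061]
ee_rot: [0.15, 0.989, -0.0, -0.0]
ft_force: [0.5, 1.2, 0.6]
grip_width: -0.002
grasp_force: 0.0
```

```bash
python3 - <<'E'
from workcell import manip, optics
import cv2, numpy as np
o=manip.get_obs();print(o["clock"],o["position"].round(4),o["ee_rot"].round(3),o["joint_pos"].round(2))
c=optics.camera("wrist"); np.savez("pics/w1.npz",**c); cv2.imwrite("pics/w1.png",c["color"][:,:,::-1])
from h import proj
print(proj(c,[0.52,.2,.1]),-c["R"].T@c["t"])
E
```

```text
1.15 [0.3591 0.3834 0.3061] [ 0.15   0.989 -0.    -0.   ] [-1.    0.08  0.1   1.61 -0.01  1.46  0.37]
[229.06975355 318.07225902] [0.28514536 0.40598584 0.44812943]
```

View pics/w1.png

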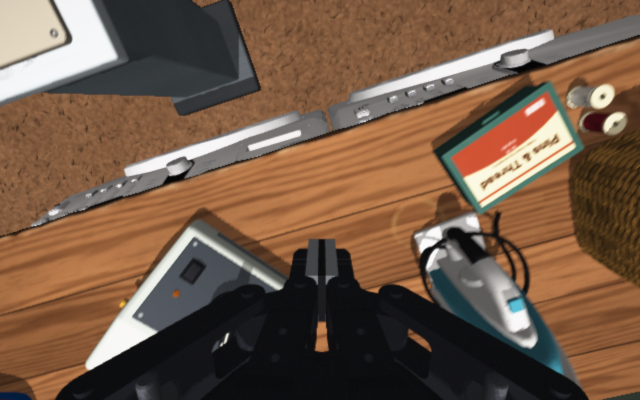

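The box, iron and station's right-front corner (rocker at 192,270) are visible; the knob is hidden behind the fingers.

Request:
{"api": "jog_arm", "payload": {"dr": [[0,0,0],[0,0,0],[0,0,0],[0,0,0],[0,0,0],[0,0,0],[0,0,0],[0,0,0],[0,0,0],[0,0,0]], "translation": [[-0.96,-0.64,0],[-0.96,-0.64,0],[-0.96,-0.64,0],[-0.96,-0.64,0],[-0.96,-0.64,0],[-0.96,-0.64,0],[-0.96,-0.64,0],[-0.96,-0.64,0],[-0.96,-0.64,0],[-0.96,-0.64,0]], "jaw": [0,0,0,0,0,0,0,0,0,0]}}

```text
clock: 2.2
position: [0.5408, 0.1598, 0.3061]
ee_rot: [0.15, 0.989, -0.0, -0.0]
ft_force: [1.3, 0.8, 0.0]
grip_width: 0.0
grasp_force: 0.0
```

Request:
{"api": "jog_arm", "payload": {"dr": [[0,0,0],[0,0,0],[0,0,0],[0,0,0]], "translation": [[-0.96,-0.64,0],[-0.96,-0.64,0],[-0.57,-0.37,0],[0,0,0]], "jaw": [0,0,0,0]}}

```text
clock: 2.6
position: [0.5885, 0.1002, 0.3058]
ee_rot: [0.152, 0.988, -0.001, -0.0]
ft_force: [-0.6, 0.1, -0.4]
grip_width: 0.001
grasp_force: 0.0
```

```bash
python3 - <<'E'
from workcell import manip, optics
import cv2, numpy as np
o=manip.get_obs();print(o["clock"],o["position"].round(4),o["ee_rot"].round(3),o["joint_pos"].round(2),o["ft_force"])
c=optics.camera("wrist"); np.savez("pics/w2.npz",**c); cv2.imwrite("pics/w2.png",c["color"][:,:,::-1])
from h import proj
print(proj(c,[0.52,.2,.1]))
E
```

```text
2.6 [0.5885 0.1002 0.3058] [ 0.152  0.988 -0.001 -0.   ] [-0.58  0.25  0.41  1.44 -0.1   1.48  1.1 ] [-0.60062525  0.12306278 -0.39954706]
[391.63705081  83.27810962]
```

View pics/w2.png

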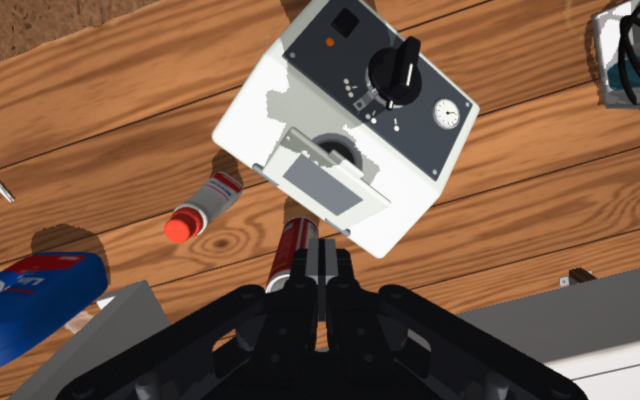

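```bash
python3 - <<'E'
import cv2
a=cv2.imread("pics/w2.png")[30:155,320:485]
cv2.imwrite("pics/c3.png",cv2.resize(a,None,fx=4.8,fy=4.8,interpolation=cv2.INTER_CUBIC))
E
cat >> m.py <<'E'
print("----")
w=load("w2")
print("tcp",proj(w,[.5885,.1002,.3058]))
o=np.array([-.11+q[3]*np.cos(th),0,.05+q[3]*np.sin(th)])
for a in(.062,-.062):
  for b in (.104,-.104): print(a,b,proj(w,body(q,(o+a*ex+b*np.array([0,1,0]))[None]))[0].round(1))
for k in K: print(k,proj(w,body(q,np.array([M[k]])))[0].round(1))
def knob(d,q=q):
    a=.675-d; x=ex*np.cos(a)+np.array([0,1,0])*np.sin(a); c=o+ez*.042
    return body(q,np.array([c,c+.03*x,c-.03*x]))
for d in np.arange(0,.61,.1): print(d,proj(w,knob(d)).round(1).tolist())
E
python3 m.py | sed -n '/----/,$p'
```

```text
----
tcp [322.28174795 255.86307064]
0.062 0.104 [435.2 183. ]
0.062 -0.104 [280.1  56.7]
-0.062 0.104 [472.1 105.4]
-0.062 -0.104 [341.1 -13.3]
BL [380.3 264.7]
BR [204.5 139.1]
RL [442.8 197.9]
RR [261.3  51.3]
FL [483.2 109. ]
FR [333.5 -27.6]
0.0 [[411.3, 61.4], [416.0, 89.7], [406.7, 33.9]]
0.1 [[411.3, 61.4], [413.5, 89.3], [409.2, 34.5]]
0.2 [[411.3, 61.4], [410.8, 88.6], [411.7, 35.4]]
0.30000000000000004 [[411.3, 61.4], [408.2, 87.6], [414.2, 36.5]]
0.4 [[411.3, 61.4], [405.6, 86.4], [416.7, 37.8]]
0.5 [[411.3, 61.4], [403.0, 84.8], [419.1, 39.4]]
0.6000000000000001 [[411.3, 61.4], [400.5, 83.1], [421.4, 41.1]]
```

View pics/c3.png

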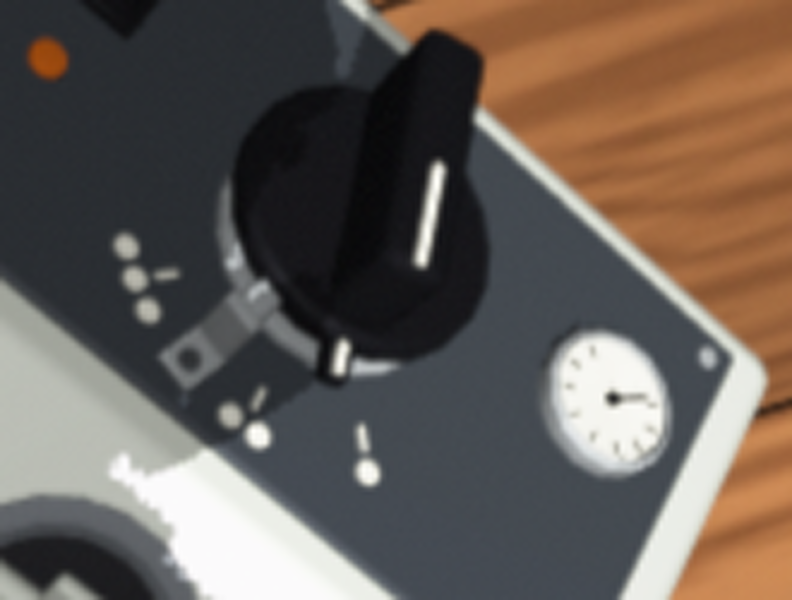

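Bar centre is at about (412,62), matching the fit, with its pointer direction giving dial ≈ 0.37. The lid is open below the tool, so I press it down.

Request:
{"api": "jog_arm", "payload": {"dr": [[0,0,0],[0,0,0],[0,0,0],[0,0,0],[0,0,0],[0,0,0],[0,0,0],[0,0,0],[0,0,0],[0,0,0]], "translation": [[0,0,1],[0,0,1],[0,0,1],[0,0,0.6],[0,0,0.6],[0,0,0.6],[0,0,0.6],[0,0,0.6],[0,0,0.4],[0,0,0]], "jaw": [0,0,0,0,0,0,0,0,0,0]}}

```text
clock: 3.65
position: [0.5867, 0.1027, 0.1446]
ee_rot: [0.15, 0.989, -0.001, -0.001]
ft_force: [-0.4, -0.1, -0.7]
grip_width: -0.0
grasp_force: 0.0
```

Request:
{"api": "jog_arm", "payload": {"dr": [[0,0,0],[0,0,0],[0,0,0],[0,0,0],[0,0,0]], "translation": [[0,0,0.08],[0,0,0.08],[0,0,0.08],[0,0,0],[0,0,0]], "jaw": [0,0,0,0,0]}}

```text
clock: 4.15
position: [0.5878, 0.1029, 0.1411]
ee_rot: [0.15, 0.989, 0.0, 0.0]
ft_force: [-3.5, 0.0, 6.0]
grip_width: -0.001
grasp_force: 2.7
```

Request:
{"api": "jog_arm", "payload": {"dr": [[0,0,0],[0,0,0],[0,0,0],[0,0,0],[0,0,0]], "translation": [[0,0,0.08],[0,0,0.08],[0,0,0],[0,0,0],[0,0,-1]], "jaw": [0,0,0,0,0]}}

```text
clock: 4.65
position: [0.5865, 0.1026, 0.1608]
ee_rot: [0.15, 0.989, -0.0, -0.001]
ft_force: [-0.2, 0.1, -0.8]
grip_width: 0.002
grasp_force: 0.0
```

Request:
{"api": "jog_arm", "payload": {"dr": [[0,0,0],[0,0,0],[0,0,0],[0,0,0],[0,0,0],[0,0,0]], "translation": [[0,0,-1],[0,0,-1],[0,0,-1],[0,0,-1],[0,0,-0.9],[0,0,0]], "jaw": [0.4,0.4,0.4,0.4,0.4,0.4]}}

```text
clock: 5.25
position: [0.5889, 0.1028, 0.2874]
ee_rot: [0.15, 0.989, 0.001, 0.003]
ft_force: [-1.4, 0.1, -0.1]
grip_width: 0.396
grasp_force: 0.0
```

```bash
cat >> m.py <<'E'
print("====")
from workcell import manip, optics
ob=manip.get_obs();print(ob["clock"],ob["position"].round(4),ob["ee_rot"].round(4),ob["joint_pos"].round(2),ob["ft_force"].round(1))
c=optics.camera("wrist"); cv2.imwrite("pics/w3.png",c["color"][:,:,::-1])
Rt=Rn.from_quat(ob["ee_rot"])
Rz=Rn.from_euler('z',q[2])
d=.37
a=.675-d; bx=ex*np.cos(a)+np.array([0,1,0])*np.sin(a)
zt=-ez; yt=np.cross(ez,bx)
for sg in(1,-1):
    y=sg*yt; x=np.cross(y,zt); G=Rz*Rn.from_matrix(np.c_[x,y,zt])
    dv=(Rt.inv()*G).as_rotvec(); print("turn rows of 4deg",(np.rad2deg(dv)/4).round(2), "G",G.as_quat().round(4), np.c_[G.as_matrix()].round(3).tolist())
g=body(q,(o+ez*.030)[None])[0]; print("dial_grip",g,"panel z",Rz.apply(ez))
for h in (.0,.08): print("tcp target",g+Rz.apply(ez)*(-.012+.002+h))
E
python3 m.py | sed -n '/====/,$p'; python3 -c "
import cv2;cv2.imwrite('pics/c4.png',cv2.imread('pics/w3.png')[0:270,180:520])"
```

```text
====
5.25 [0.5889 0.1028 0.2874] [0.15   0.9887 0.0012 0.0025] [-0.58  0.25  0.41  1.48 -0.1   1.43  1.1 ] [-1.4  0.1 -0.1]
turn rows of 4deg [ 4.13 -7.74  4.89] G [ 0.307   0.9029 -0.1778  0.2425] [[-0.694, 0.641, 0.329], [0.468, 0.748, -0.47], [-0.547, -0.172, -0.819]]
turn rows of 4deg [ 10.78   5.76 -38.28] G [ 0.9029 -0.307   0.2425  0.1778] [[0.694, -0.641, 0.329], [-0.468, -0.748, -0.47], [0.547, 0.172, -0.819]]
dial_grip [0.50973462 0.21192261 0.1149513 ] panel z [-0.32872322  0.47003295  0.81915204]
tcp target [0.51302185 0.20722228 0.10675977]
tcp target [0.48672399 0.24482492 0.17229194]
```

View pics/c4.png

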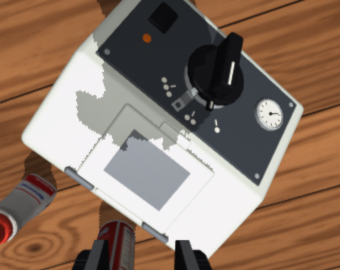

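The lid now lies flat (crop, around (150,170)), and the knob is unchanged. Next I orient the tool to the panel normal.

Request:
{"api": "jog_arm", "payload": {"dr": [[0.413,-0.774,0.489],[0.413,-0.774,0.489],[0.413,-0.774,0.489],[0.413,-0.774,0.489],[0.413,-0.774,0.489],[0.413,-0.774,0.489],[0.413,-0.774,0.489],[0.413,-0.774,0.489],[0.413,-0.774,0.489],[0.413,-0.774,0.489]], "translation": [[0,0,0],[0,0,0],[0,0,0],[0,0,0],[0,0,0],[0,0,0],[0,0,0],[0,0,0],[0,0,0],[0,0,0]], "jaw": [0.45,0.45,0.45,0.45,0.45,0.45,0.45,0.45,0.45,0.45]}}

```text
clock: 6.3
position: [0.5872, 0.1028, 0.2829]
ee_rot: [0.306, 0.903, -0.18, 0.241]
ft_force: [0.4, 0.3, 0.1]
grip_width: 0.446
grasp_force: 0.0
```

```bash
cat > n.py <<'E'
import sys,numpy as np
from scipy.spatial.transform import Rotation as Rn
from workcell import manip
ob=manip.get_obs();print(ob["clock"],ob["position"].round(4),ob["joint_pos"].round(2),ob["ft_force"].round(1))
Rt=Rn.from_quat(ob["ee_rot"]);G=Rn.from_quat([0.307,0.9029,-0.1778,0.2425]);n=-G.as_matrix()[:,2]
print("rot left (rows)",(np.rad2deg((Rt.inv()*G).as_rotvec())/4).round(2))
for h in (.08,.04,0):
    print(h,"shift rows",(Rt.inv().apply(np.array([.5130,.2072,.1068])+h*n-ob["position"])/.025).round(2))
E
python3 n.py
```

```text
6.3 [0.5872 0.1028 0.2829] [-0.92  0.16  0.36  1.71  0.58  1.3   0.2 ] [0.4 0.3 0.1]
rot left (rows) [-0.06 -0.01  0.05]
0.08 shift rows [ 7.86  2.46 -0.37]
0.04 shift rows [7.86 2.47 1.23]
0 shift rows [7.86 2.48 2.83]
```

Request:
{"api": "jog_arm", "payload": {"dr": [[0,0,0],[0,0,0],[0,0,0],[0,0,0],[0,0,0],[0,0,0],[0,0,0],[0,0,0],[0,0,0],[0,0,0]], "translation": [[0.98,0.31,-0.05],[0.98,0.31,-0.05],[0.98,0.31,-0.05],[0.98,0.31,-0.05],[0.98,0.31,-0.05],[0.98,0.31,-0.05],[0.98,0.31,-0.05],[0.98,0.31,0],[0,0,0],[0,0,0]], "jaw": [0.45,0.45,0.45,0.45,0.45,0.45,0.45,0.45,0.45,0.45]}}

```text
clock: 7.3
position: [0.4875, 0.2444, 0.1726]
ee_rot: [0.305, 0.904, -0.18, 0.24]
ft_force: [0.3, -0.8, 0.8]
grip_width: 0.448
grasp_force: 0.0
```

```bash
python3 n.py; python3 - <<'E'
from workcell import optics
import cv2,numpy as np
w=optics.camera("wrist");s=optics.camera("scene")
np.savez("pics/s4.npz",**s)
a=w["color"][100:400,170:470,::-1]; b=s["color"][130:280,250:400,::-1]
cv2.imwrite("pics/c5.png",np.hstack([cv2.resize(a,(400,400)),cv2.resize(b,(400,400),interpolation=cv2.INTER_CUBIC)]))
E
```

```text
7.3 [0.4875 0.2444 0.1726] [-1.11  0.28  0.23  1.81  0.54  1.29 -0.17] [ 0.3 -0.8  0.8]
rot left (rows) [-0.06 -0.03  0.07]
0.08 shift rows [ 0.04 -0.01 -0.01]
0.04 shift rows [0.03 0.   1.59]
0 shift rows [0.03 0.01 3.19]
```

View pics/c5.png

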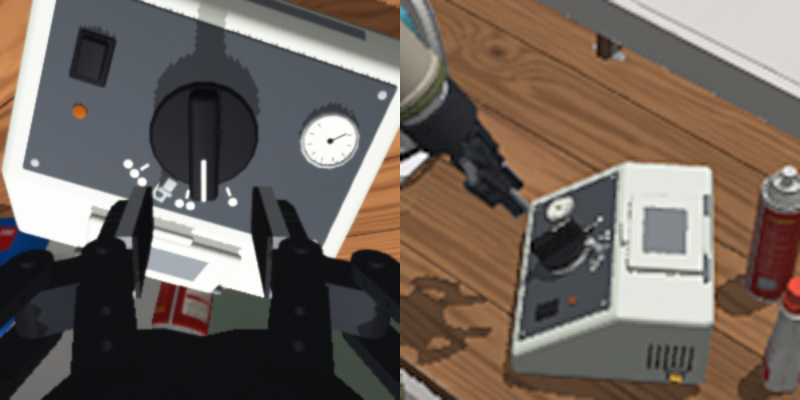

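The bar lies centred between the fingers (column 203 of the left crop) and parallel to the pads; the lid is shut. Descending and gripping.

Request:
{"api": "jog_arm", "payload": {"dr": [[0,0,0],[0,0,0],[0,0,0],[0,0,0],[0,0,0],[0,0,0]], "translation": [[0.03,0,0.6],[0,0,0.6],[0,0,0.6],[0,0,0.6],[0,0,0.6],[0,0,0.1]], "jaw": [0.45,0.45,0.45,0.45,0.45,0.45]}}

```text
clock: 8.0
position: [0.5129, 0.2062, 0.1088]
ee_rot: [0.307, 0.903, -0.18, 0.24]
ft_force: [-1.0, 0.7, -0.5]
grip_width: 0.447
grasp_force: 0.0
```

Request:
{"api": "jog_arm", "payload": {"dr": [[0,0,0],[0,0,0],[0,0,0],[0,0,0],[0,0,0],[0,0,0],[0,0,0],[0,0,0]], "translation": [[0,0,0],[0,0,0],[0,0,0],[0,0,0],[0,0,0],[0,0,0],[0,0,0],[0,0,0]], "jaw": [0.1,0.1,0.1,0.1,0.1,0.1,0.1,0.1], "squeeze": 60}}

```text
clock: 8.8
position: [0.5128, 0.209, 0.11]
ee_rot: [0.306, 0.903, -0.179, 0.241]
ft_force: [1.1, 0.1, 6.9]
grip_width: 0.17
grasp_force: 61.4
```

```bash
python3 n.py
```

```text
8.8 [0.5128 0.209  0.11  ] [-1.05  0.34  0.26  1.88  0.57  1.13 -0.18] [1.1 0.1 6.9]
rot left (rows) [-0.03 -0.03  0.05]
0.08 shift rows [ 0.04 -0.03 -3.06]
0.04 shift rows [ 0.03 -0.03 -1.46]
0 shift rows [ 0.03 -0.03  0.14]
```

Request:
{"api": "jog_arm", "payload": {"dr": [[0,0,0],[0,0,0],[0,0,0],[0,0,0],[0,0,0],[0,0,0]], "translation": [[0,0,0.12],[0,0,0.12],[0,0,0.12],[0,0,0.12],[0,0,0],[0,0,0]], "jaw": [0.1,0.1,0.1,0.1,0.1,0.1]}}

```text
clock: 9.4
position: [0.5161, 0.2056, 0.1028]
ee_rot: [0.306, 0.904, -0.178, 0.241]
ft_force: [-20.6, 5.2, 37.8]
grip_width: 0.172
grasp_force: 67.1
```

```bash
python3 n.py
```

```text
9.4 [0.5161 0.2056 0.1028] [-1.04  0.35  0.26  1.88  0.57  1.11 -0.19] [-20.6   5.2  37.8]
rot left (rows) [-0.   -0.03  0.04]
0.08 shift rows [ 0.04 -0.06 -3.4 ]
0.04 shift rows [ 0.03 -0.06 -1.8 ]
0 shift rows [ 0.03 -0.06 -0.2 ]
```

Request:
{"api": "jog_arm", "payload": {"dr": [[0,0,0.5],[0,0,1],[0,0,1],[0,0,1],[0,0,1],[0,0,1],[0,0,1],[0,0,1],[0,0,1],[0,0,1]], "translation": [[0,0,-0.06],[0,0,0],[0,0,0],[0,0,0],[0,0,0],[0,0,0],[0,0,0],[0,0,0],[0,0,0],[0,0,0]], "jaw": [0.1,0.1,0.1,0.1,0.1,0.1,0.1,0.1,0.1,0.1]}}

```text
clock: 10.4
position: [0.5156, 0.2052, 0.1031]
ee_rot: [0.585, 0.754, -0.09, 0.286]
ft_force: [-15.6, 1.2, 28.4]
grip_width: 0.168
grasp_force: 65.5
```

```bash
python3 n.py; python3 -c "
from workcell import manip;print(manip.get_obs()['torque'])"
```

```text
10.4 [0.5156 0.2052 0.1031] [-1.12  0.36  0.35  1.89  0.54  1.1  -0.83] [-15.6   1.2  28.4]
rot left (rows) [-0.04 -0.02 -9.49]
0.08 shift rows [ 0.01 -0.05 -3.4 ]
0.04 shift rows [ 0.   -0.05 -1.8 ]
0 shift rows [ 0.   -0.04 -0.2 ]
[-2.22177941  1.03002138 -1.36497069]
```

Request:
{"api": "jog_arm", "payload": {"dr": [[0,0,1],[0,0,1],[0,0,1],[0,0,1],[0,0,0.7],[0,0,0],[0,0,0]], "translation": [[0,0,0],[0,0,0],[0,0,0],[0,0,0],[0,0,0],[0,0,0],[0,0,0]], "jaw": [0.1,0.1,0.1,0.1,0.1,0.1,0.1]}}

```text
clock: 11.1
position: [0.5154, 0.205, 0.103]
ee_rot: [0.699, 0.649, -0.043, 0.297]
ft_force: [-17.9, 0.5, 29.5]
grip_width: 0.171
grasp_force: 65.7
```

```bash
python3 n.py
```

```text
11.1 [0.5154 0.205  0.103 ] [-1.16  0.36  0.4   1.89  0.53  1.09 -1.14] [-17.9   0.5  29.5]
rot left (rows) [-5.000e-02 -1.000e-02 -1.415e+01]
0.08 shift rows [-0.01 -0.04 -3.4 ]
0.04 shift rows [-0.01 -0.04 -1.8 ]
0 shift rows [-0.01 -0.03 -0.2 ]
```

Request:
{"api": "jog_arm", "payload": {"dr": [[0,0,0],[0,0,0],[0,0,0],[0,0,0],[0,0,0],[0,0,0],[0,0,0],[0,0,0],[0,0,0]], "translation": [[0,0,-0.14],[0,0,-0.14],[0,0,-0.14],[0,0,0],[0,0,0],[0,0,0],[0,0,0],[0,0,0],[0,0,0]], "jaw": [0.1,0.1,0.1,0.1,0.45,0.45,0.45,0.45,0.45]}}

```text
clock: 12.0
position: [0.5124, 0.2087, 0.1093]
ee_rot: [0.699, 0.649, -0.043, 0.297]
ft_force: [0.0, -0.5, 0.3]
grip_width: 0.45
grasp_force: 0.0
```

Request:
{"api": "jog_arm", "payload": {"dr": [[0,0,0],[0,0,0],[0,0,0],[0,0,0],[0,0,0],[0,0,0],[0,0,0],[0,0,0]], "translation": [[0,0,-0.4],[0,0,-0.6],[0,0,-0.8],[0,0,-0.8],[0,0,-0.8],[0,0,-0.8],[0,0,0],[0,0,0]], "jaw": [0.45,0.45,0.45,0.45,0.45,0.45,0.45,0.45]}}

```text
clock: 12.8
position: [0.4783, 0.2583, 0.1956]
ee_rot: [0.699, 0.649, -0.043, 0.297]
ft_force: [0.5, 1.3, -0.1]
grip_width: 0.454
grasp_force: 0.0
```

```bash
python3 - <<'E'
from workcell import optics
import cv2,numpy as np
w=optics.camera("wrist");s=optics.camera("scene")
a=w["color"][60:360,170:470,::-1]; b=s["color"][130:280,250:400,::-1]
cv2.imwrite("pics/c6.png",np.hstack([cv2.resize(a,(400,400),interpolation=cv2.INTER_CUBIC),cv2.resize(b,(400,400),interpolation=cv2.INTER_CUBIC)]))
E
python3 n.py
```

```text
12.9 [0.4783 0.2574 0.1949] [-1.25  0.27  0.36  1.78  0.5   1.33 -1.14] [ 0.2 -0.  -0.2]
rot left (rows) [ -0.08  -0.   -14.15]
0.08 shift rows [ 0.01 -0.02  1.09]
0.04 shift rows [ 0.02 -0.01  2.69]
0 shift rows [ 0.02 -0.    4.29]
```

View pics/c6.png

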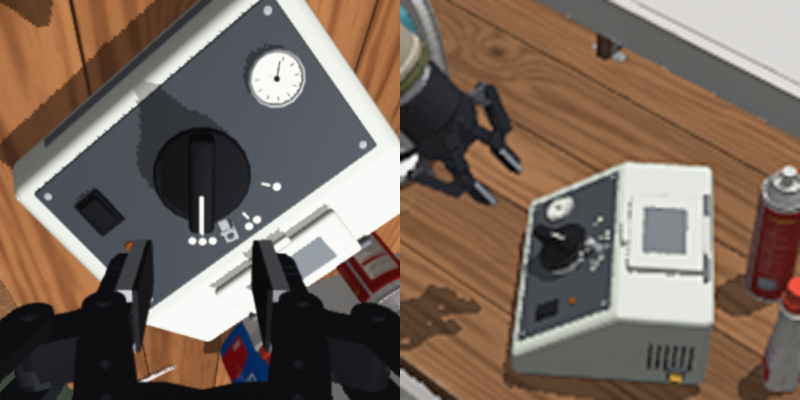

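The pointer (201,215) stands at the three dots (202,240), past the catch at (228,230). The lid is shut, the knob is out and the gripper is clear, so I'm handing in.

```bash
python3 -c "
from workcell import manip;print(manip.hand_in())"
```

```text
the job is handed in; nothing more can be done
None
```

The lid is shut, the knob is at the three-dot mark and looks sprung back out, the loose items were not touched, and the job was handed in at about 13 s (no verdict was returned).

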